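Wedge a rocking laboratory balance steady

TASK

The balance rocks because its front right foot (as seen from the robot) is stuck short and hovers above the table. Push the wedge under that foot from the balance's right side, thin end first, just until it is snug and carries the foot, then press firmly with the fingertips on the deck above that foot to check that the balance no longer dips (if it still does, push the wedge further in and press again). Only push and press: pick nothing up, leave the balance level and where it stands, do not disturb the other things, and finish clear of everything.

Things in the scene. Friction and masses are not known exactly. Their poses are not given: they have to be found in the camera images.
- balance: low white and grey laboratory balance, 240 deep (x) x 200 wide (y), about 2.6 kg, loose on four black feet. Origin at table level under its centre; x points to its back, y to its left, z up. Underside 24 mm above the table, flat deck 44, raised housing behind 64 (begins 66 mm behind the front edge), round pan 77 mm. It rests level on three feet, its weight toward the back left
- foot (a point): point at table level straight below the short front right foot, a black disc 21 mm wide (balance frame: x -96, y -78 mm), fixed to the balance. The foot's sole hovers 4 to 9 mm above this point (how much is not known) until the wedge carries it. The foot is 12 mm in from the balance's right edge
- corner (a point): the place to press: point on the flat deck at the balance's front right corner, straight above the short foot, 44 mm above the table. The flat reaches 35 mm or more from it to the left, 30 mm back. Unsupported, 3 to 5 N here dips the corner until the foot meets the table, and it comes back up when let go; a fair test is 6 to 15 N
- wedge: grey plastic levelling wedge, flat sole, loose on the table right of the balance, 130 long (x) x 40 wide (y), about 0.12 kg. Origin at the centre of its sole; x points to its thin end. Top rises evenly from 2 mm at the thin end to 14 mm at the heel, where a lip 10 long and 40 wide stands 24 mm high. Slides with under 2 N
- wedge_tip (a point): middle of the wedge's thin end, at table level. Once the wedge carries the foot the push on the heel rises to several newtons within a few millimetres, and it does not slip back out when let go
- wedge_heel (a point): middle of the upright end face of the heel lip, 12 mm above the table (half-way up the lip): the face to push on
- weight_1: the largest steel test weight, a knobbed cylinder 48 wide, 66 high mm; a bystander, to be left alone. Origin at the middle of its underside
- weight_2: the smaller steel test weight, 38 wide and 54 high mm; a bystander, to be left alone. Origin at the middle of its underside
- vial_1: amber vial with a black cap, 28 wide, 68 high mm; a bystander, to be left alone. Origin at the middle of its underside
- vial_2: amber vial with a white cap, 28 wide, 68 high mm; a bystander, to be left alone. Origin at the middle of its underside
- sample_jar_3: white screw-cap jar, 50 wide, 62 high mm; a bystander, to be left alone. Origin at the middle of its underside
- beaker: clear plastic beaker, 66 wide, 81 high mm; a bystander, to be left alone. Origin at the middle of its underside
- marker_blue: marker pen lying on the table, 138 long, 13 thick mm; a bystander, to be left alone. Origin at the middle of its underside
- wash_bottle_1: wash bottle with a bent spout, 77 wide, 260 high mm; a bystander, to be left alone. Origin at the middle of its underside

How it is judged (in metres and radians):
On the way:
1. with the wedge under the short foot, the fingers press the corner above it with at least 4 N; the load goes down into the wedge and the balance does not dip (contact force between the fingers and balance above 4 N and contact force between wedge and balance above 3 N and angle between balance's own z axis and vertical below 0.008 rad and x of foot in the frame of wedge between -0.055 and 0.06 m and y of foot in the frame of wedge between -0.024 and 0.024 m), for 0.1 s.
At the end, for the whole second after the job is handed in: The wedge lies flat under the short foot (foot centre within 24 mm of the wedge's middle line) and bears on it with more than 0.2 N, the balance stands level within 0.008 rad (about 1 mm at the corner) and within 15 mm of where it stood, all at rest (x of foot in the frame of wedge between -0.055 and 0.06 m and y of foot in the frame of wedge between -0.024 and 0.024 m and contact force between wedge and balance above 0.2 N and angle between balance's own z axis and vertical below 0.008 rad and distance of balance from where it was at the start of the episode below 0.015 m and linear speed of each of balance, wedge below 0.01 m/s and angle between wedge's own z axis and vertical below 0.03 rad); the robot touches nothing.
It fails at once if the wedge is picked up or tipped (height (world z) of wedge above 0.01 m or angle between wedge's own z axis and vertical above 0.25 rad).
It fails at once if the balance is picked up or tipped (height (world z) of balance above 0.012 m or angle between balance's own z axis and vertical above 0.12 rad).
It fails at once if the balance is shoved more than 15 mm from its place (distance of balance from where it was at the start of the episode above 0.015 m).
It fails at once if the balance is pressed with more than 45 N (contact force between any of the fingers, the arm and balance above 45 N).
It fails at once if a bystander is moved more than 20 mm (distance of any of weight_1, weight_2, vial_1, vial_2, sample_jar_3, beaker, marker_blue, wash_bottle_1 from where it was at the start of the episode above 0.02 m).
It also fails if it takes over 64 s, if anything falls off the work surface, if the arm or the gripper's body presses on something with over 40 N, if the wrist force passes 120 N, or if a joint passes its speed limit or range.

ROBOT

A 6-joint arm with a two-finger parallel gripper is mounted at the origin on a cart in front of the work surface, level with it; the furniture and walls round the work are solid. World frame = base frame: x ahead of the robot, y to its left, z up, the work surface at z = 0. Lengths are in mm, angles in degrees, forces in N, time in s.
With the tool pointing down it reaches from about 300 to 850 mm from the base axis. Payload 4.2 kg.
Tool frame: the origin (TCP) lies midway between the tips of the shut fingers; the grasp point (between the pads) lies 19 mm behind it (env.grasp_offset is the distance from the TCP to the grasp point, in mm); z points along the fingers, y is the line along which they close (so a half turn about z gives the same grasp; the last joint's range is limited). The gripper opens to 91 mm and grips with 3 to 60 N. Pads are 32 mm wide; open, the fingers measure 118 mm over their backs; the gripper's body (76 mm by 178 mm) begins 60 mm behind the grasp point.
Start: joints at [-70.646, 18.312, 89.639, -0, 72.044, -1.146], TCP at [201.377, -538.6, 213.976] pointing down, gripper open.
Joint ranges: [-177.97, 177.97], [-48.28, 115.42], [12.27, 149.76], [-77.06, 257.06], [2.81, 150.46], [-146.56, 146.56]. Speed limits (degrees/s): [147.25, 147.25, 180, 180, 180, 180].

INTERFACE

Orientations are given as [roll, pitch, yaw] about the fixed x, y, z axes, in that order (R = Rz(yaw) Ry(pitch) Rx(roll)).
In Python, from workcell import env, optics gives the robot as it stands. The module is installed in compiled form; this text tells all that it offers.
- The arm moves only by the tool send_rows, never from a script. Its argument "targets" is a list that holds one entry, the list of rows, each a list of 7 numbers: the turn, a rotation vector about the world's x, y, z scaled (see below), then the shift along the world's x, y, z scaled (see below), then the closure, from -1 (fully open) to 1 (shut). In form: [[[rx, ry, rz, x, y, z, gripper], ...]]. A call has 1 to 12 rows; each row shifts and turns the commanded pose from where the row before left it; what a row does not reach is not made up. The controller multiplies each number of a shift by 0.2 m and each number of a turn by pi/2 rad. A row lasts 1/10 s, in which the tool goes at most 50 mm and 8.59 degrees, less where a joint would pass 70% of its speed; a pose out of reach is approached as far as the arm can. A call with a number of a shift or a turn outside -1 to 1 is refused whole. A call with a gripper value outside its range is refused whole. The fingers move at their own pace and stop on an object; "grip_force" is the grip in N (left out, the last holds). Time passes only in rows, so rows that do not move let the fingers close. It gives the time, the measured TCP pose, the force, the opening and the grip force at its end, in the units of the state.
- env.state(): the state, without advancing time (a new reading comes with each control period).
- optics.grab_frame(name): name is "side" or "top" or "wrist"; returns (picture, depth): 420x560x3 uint8, red, green, blue; 420x560 float32, mm along the optical axis (not along the pixel's ray), 0 where there is no reading.
- optics.camera_info(name): a dict with "camera_matrix" (3x3 intrinsics, pixels), "R" (3x3) and "t" (3): a world point X has camera coordinates R X + t; the wrist camera has in their place "mount" (4x4, takes a point from camera to tool coordinates, whose origin is the TCP and whose axes are the flange's). Camera axes: x right, y down, z forward; pixel columns grow to the right and rows downward; lengths in mm; the calibration is good to about 2 mm. The wrist camera is an equidistant fisheye: a pixel r from the principal point sees the ray r / f radians off the axis. A picture is of the moment at which its call begins: read the wrist's pose just before it. camera_info takes no time and is no camera call.
- env.job_done(): hands the job in; it is judged then, once.
Trained networks look in the newest picture that a camera, given by its name, has taken for a name from the list of things; names that differ only in an ending like _2 or _b are one class to them, and where a whole thing is asked for, a point or a joint stands for the part that bears it (a point fixed in the world has none). Each returns a list of dicts, best first, with "conf" (0 to 1); they miss things now and then, are a little off and sometimes report something else, mostly with a low value. They report only what shows in the picture. A call takes as long as a camera call.
- optics.silhouettes(camera, name): "mask" (420x560 bool, what is visible of it) and "at" ([column, row] in pixels, amid what is visible of it).
- optics.place_of(camera, name): "at" ([column, row] in pixels: a listed point, or the origin of a listed thing).
The state is a dict: "time_s": time; "qpos": joint angles; "qvel": joint speeds; "effort": joint torques, N m; "ee_pos": TCP position; "ee_rot": TCP orientation; "force": force on the tool from outside, world axes, zero at the start; "torque": the same for the moment, N m; "gripper_width": finger opening in mm; "gripper_force": force on a finger pad.
Only numpy, scipy, OpenCV 4.12 (cv2) and the standard library are available. Lean on these libraries where they do the work, as an engineer would, in place of code of your own. Each camera call takes 0.05 s, during which the arm holds its last target. There are 200 camera calls.

## Working session

There is one attempt and no reset: what is moved stays moved. The work goes in short steps, Python scripts to look and compute and a tool call to move; the robot and the scene stay as the last step left them, time stands still between calls to the robot, and variables do not carry over. Pictures are saved under pics/ and viewed, at most 10 in all, crops included, and the job is handed in when it is done.

Besides the shell and the picture viewer there is one more tool, called after "Call:" as a command line: name --argument value ..., lists and objects as JSON in quotes. send_rows: Moves the arm, as the interface text tells. Its arguments: {"type":"object","properties":{"targets":{"type":"array"},"grip_force":{"type":"number"}},"required":["targets"]}

```bash
mkdir -p pics; cat > h.py <<'E'
import numpy as np, cv2
from workcell import env, optics
def ray(cam,px):
    c=optics.camera_info(cam);K=np.array(c["camera_matrix"]);R=np.array(c["R"]);t=np.array(c["t"])
    d=R.T@np.linalg.inv(K)@np.array([px[0],px[1],1.]);o=-R.T@t
    return o,d
def onz(cam,px,z):
    o,d=ray(cam,px);return o+d*(z-o[2])/d[2]
def cloud(cam,dep):
    c=optics.camera_info(cam);K=np.array(c["camera_matrix"]);R=np.array(c["R"]);t=np.array(c["t"])
    v,u=np.mgrid[:420,:560];p=np.stack([u,v,np.ones_like(u)],-1)@np.linalg.inv(K).T*dep[...,None]
    return (p-t)@R
E
python3 - <<'E'
from h import *
np.set_printoptions(precision=1,suppress=True)
print(env.state())
ims=[]
for cam in("top","side"):
    im,d=optics.grab_frame(cam);np.savez(f"{cam}.npz",im=im,d=d);P=cloud(cam,d)
    ims.append(im)
    for n,z in dict(foot=0,corner=44,wedge_tip=0,wedge_heel=12,balance=0,wedge=0).items():
        for r in optics.place_of(cam,n)[:2]: print(cam,n,r["conf"],r["at"],onz(cam,r["at"],z))
    for n in("wedge","balance","weight_1","vial_1","sample_jar_3","beaker","marker_blue","wash_bottle_1"):
        for r in optics.silhouettes(cam,n)[:3]:
            m=r["mask"]&(d>0); q=P[m]
            print(cam,n,round(r["conf"],2),r["at"],np.percentile(q,[3,50,97],axis=0).round() if len(q) else 0)
            if n in("wedge","balance") and r["conf"]>.5: np.save(f"{cam}_{n}.npy",r["mask"])
cv2.imwrite("pics/a.png",cv2.cvtColor(ims[0],cv2.COLOR_RGB2BGR))
cv2.imwrite("pics/b.png",cv2.cvtColor(ims[1],cv2.COLOR_RGB2BGR))
E
```

```text
{'time_s': 0.0, 'qpos': array([-70.6,  18.4,  89.7,  -0. ,  72. ,  -1.1]), 'qvel': array([-0. , -0.1,  0.1, -0.1,  0. ,  0. ]), 'effort': array([ -0. , -41.2, -23.2,   0.1,   0. ,  -0. ]), 'ee_pos': array([ 201.2, -538.1,  213.1]), 'ee_rot': array([-179.9,   -0. ,   20.5]), 'force': array([ 0.8, -0.1,  0.5]), 'torque': array([0.1, 0. , 0. ]), 'gripper_force': 0.0, 'gripper_width': 91.18387764010048}
top foot 0.16 [322.6, 187.3] [ 625.5 -175.6    0. ]
top corner 0.63 [276.2, 225.8] [526.9 -57.7  44. ]
top corner 0.24 [377.1, 198.9] [ 581.4 -295.7   44. ]
top wedge_tip 0.77 [295.6, 232.1] [ 517.4 -104.2    0. ]
top wedge_tip 0.59 [326.1, 184.9] [ 631.3 -184.6    0. ]
top wedge_heel 0.92 [351.9, 221.0] [ 537.  -238.9   12. ]
top balance 0.86 [240.7, 190.5] [625.2  24.6   0. ]
top balance 0.51 [352.2, 176.1] [ 651.1 -250.1    0. ]
top wedge 0.79 [321.6, 226.5] [ 528.6 -167.3    0. ]
top wedge 0.44 [323.9, 224.8] [[ 506. -230.   -0.]
 [ 526. -173.    8.]
 [ 547. -110.   24.]]
top wedge 0.19 [242.6, 186.5] [[510. -72.  39.]
 [613.  20.  63.]
 [730. 113.  79.]]
top balance 0.96 [243.5, 187.
[... 1234 characters left out ...]
10.]
 [ 549. -110.   26.]]
side weight_1 0.64 [330.6, 270.9] [[ 606. -203.    3.]
 [ 624. -191.   40.]
 [ 664. -162.   67.]]
side vial_1 0.85 [337.7, 310.2] [[ 589. -330.   22.]
 [ 599. -323.   50.]
 [ 612. -308.   70.]]
side vial_1 0.69 [356.1, 307.2] [[ 624. -340.    3.]
 [ 635. -331.   53.]
 [ 653. -269.   71.]]
side sample_jar_3 0.73 [213.6, 183.9] [[413. 213.   5.]
 [434. 221.  43.]
 [457. 256.  65.]]
side beaker 0.71 [230.6, 174.5] [[ 469.  222. -398.]
 [ 496.  233.   56.]
 [ 592. 1176.   82.]]
side marker_blue 0.88 [232.9, 301.3] [[ 402. -275.    4.]
 [ 411. -220.   13.]
 [ 421. -145.   16.]]
side wash_bottle_1 0.95 [292.8, 154.4] [[635. 223.  11.]
 [665. 236. 103.]
 [703. 264. 198.]]
```

View pics/a.png

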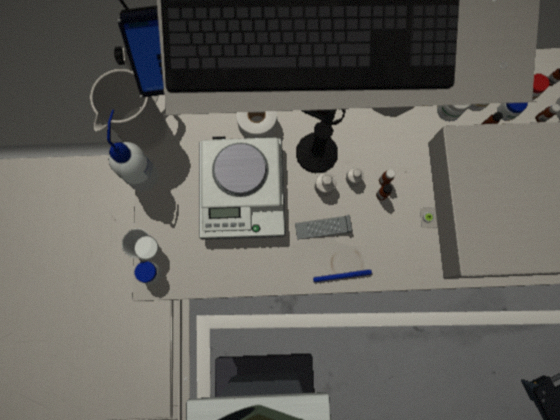

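View pics/b.png

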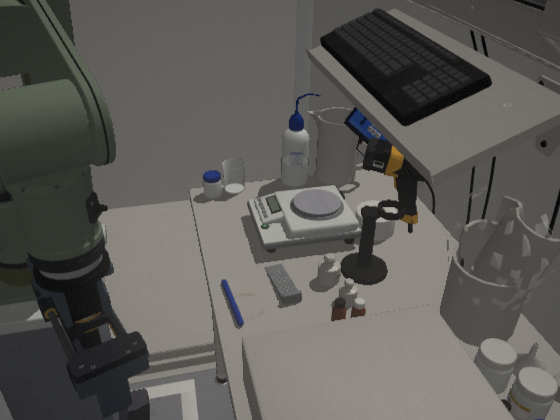

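```bash
python3 - <<'E'
from h import *
np.set_printoptions(precision=1,suppress=True)
for n,zr in(("balance",(35,70)),("wedge",(1.5,28))):
  for cam in("top","side"):
    try: m=np.load(f"{cam}_{n}.npy")
    except Exception: 
        f=np.load(f"{cam}.npz"); m=np.zeros((420,560),bool)
    f=np.load(f"{cam}.npz");P=cloud(cam,f["d"])
    if n=="balance": m=(P[...,0]>480)&(P[...,0]<780)&(P[...,1]>-100)&(P[...,1]<150)
    else: m=(P[...,0]>485)&(P[...,0]<570)&(P[...,1]>-260)&(P[...,1]<-92)
    q=P[m&(P[...,2]>zr[0])&(P[...,2]<zr[1])]
    if n=="balance":
      for lo,hi in((41,48),(60,68)): print(cam,"z",np.median(q[(q[:,2]>lo)&(q[:,2]<hi)],axis=0),((q[:,2]>lo)&(q[:,2]<hi)).sum())
    else:
      l=q[q[:,2]>19];print("lip",np.percentile(l,[0,50,100],axis=0)); 
    print(cam,n,cv2.minAreaRect(q[:,:2].astype(np.float32)),len(q))
f=np.load("top.npz");im=f["im"][200:260,190:370]
cv2.imwrite("pics/c.png",cv2.cvtColor(cv2.resize(im,None,fx=4.4,fy=4.4,interpolation=2),cv2.COLOR_RGB2BGR))
E
```

```text
top z [536.  -22.3  43.9] 1488
top z [625.4  27.8  63.7] 3216
top balance ((642.039306640625, 20.9334716796875), (199.34158325195312, 276.33953857421875), 89.66644287109375) 6846
side z [548.7 -49.   45.1] 1112
side z [619.  -20.9  65. ] 1672
side balance ((641.2008056640625, 17.42021942138672), (201.34120178222656, 273.3689270019531), 89.3036117553711) 4131
lip [[ 513.5 -234.9   19.2]
 [ 530.6 -228.7   23.9]
 [ 549.5 -223.3   27.6]]
top wedge ((527.4168090820312, -175.95870971679688), (167.6790313720703, 84.92123413085938), 89.85845184326172) 1223
lip [[ 512.9 -235.2   19.1]
 [ 530.9 -230.7   24.3]
 [ 552.5 -223.6   27.9]]
side wedge ((527.6285400390625, -176.02615356445312), (167.80029296875, 84.5362777709961), 89.93698120117188) 1345
```

View pics/c.png

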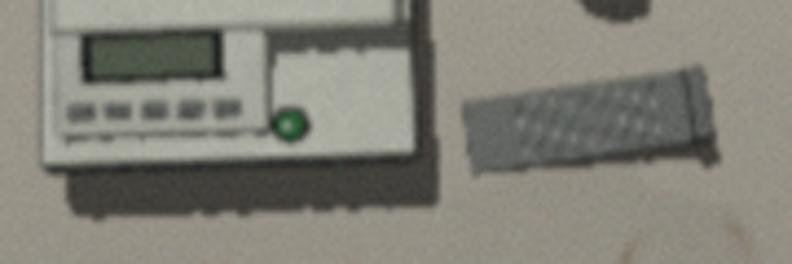

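```bash
python3 - <<'E'
from h import *
np.set_printoptions(precision=1,suppress=True)
g=lambda x,y,z:onz("top",(190+(x+.5)/4.4-.5,200+(y+.5)/4.4-.5),z)
for n,a in dict(BFL=(42,165,44),BFR=(415,153,44),BRb=(410,50,44),tipL=(462,102,2),tipR=(473,175,2),heelback=(703,67,24),heelfront=(717,162,12)).items(): print(n,g(*a))
for cam in("top","side"):
    f=np.load(f"{cam}.npz");P=cloud(cam,f["d"]).reshape(-1,3)
    q=P[(P[:,1]>-70)&(P[:,1]<110)&(P[:,0]>480)&(P[:,0]<560)&(P[:,2]>38)&(P[:,2]<50)]
    e=[(y,q[(abs(q[:,1]-y)<7),0].min()) for y in range(-60,110,14) if (abs(q[:,1]-y)<7).sum()>3]
    print(cam,"front",np.polyfit(*np.array(e).T,1),np.array(e)[:,1])
    q=P[(P[:,1]>-100)&(P[:,1]<-30)&(P[:,0]>505)&(P[:,0]<740)&(P[:,2]>38)&(P[:,2]<68)]
    e=[(x,q[(abs(q[:,0]-x)<7),1].min()) for x in range(520,740,14) if (abs(q[:,0]-x)<7).sum()>3]
    print(cam,"right",np.polyfit(*np.array(e).T,1),np.array(e)[:,1])
    q=P[(P[:,1]>-233)&(P[:,1]<-115)&(P[:,0]>490)&(P[:,0]<565)&(P[:,2]>3)&(P[:,2]<28)]
    e=[(y,*np.percentile(q[abs(q[:,1]-y)<5,0],[2,98])) for y in range(-228,-115,10)]
    e=np.array(e);print("wedge mid",np.polyfit(e[:,0],e[:,1:].mean(1),1),e[:,1:].mean(1),(e[:,2]-e[:,1]))
    print("miny lip",[q[(q[:,2]>10)&(abs(q[:,0]-x)<4),1].min() for x in (516,524,532,540,547)])
E
```

```text
BFL [507.4 119.7  44. ]
BFR [506.2 -74.7  44. ]
BRb [561.1 -74.4  44. ]
tipL [ 539.7 -102.9    2. ]
tipR [ 499.4 -106.9    2. ]
heelback [ 549.9 -231.8   24. ]
heelfront [ 499.9 -237.7   12. ]
top front [ -0.  504.7] [505.7 504.1 504.9 505.2 503.9 504.2 504.8 504.6 505.6 504.2 504.6 504.4
 505.1]
top right [ -0.  -74.9] [-77.7 -76.4 -77.1 -77.5 -77.7 -76.5 -77.  -77.6 -75.8 -76.5 -77.2 -77.6
 -76.  -78.9 -79.1 -77.4]
wedge mid [ -0.  520.3] [530.7 524.  529.6 528.2 521.4 523.4 519.6 521.8 528.7 523.7 530.4 521.8] [37.6 51.1 48.4 48.  51.2 51.3 51.  61.8 51.3 40.3 54.  43.9]
miny lip [np.float64(-232.79721852595372), np.float64(-231.44777067650642), np.float64(-232.62510290863196), np.float64(-232.57613084958945), np.float64(-230.8476420197899)]
side front [  0.  505.7] [505.5 505.6 505.1 506.  506.  505.1 505.6 506.3 505.2 505.6 506.9 505.5
 507.1]
side right [ -0.  -71.7] [-79.7 -80.3 -79.1 -78.3 -79.7 -80.  -78.4 -77.6 -83.1 -81.6 -82.4 -80.9
 -79.7 -83.6 -81.9 -80.7]
wedge mid [ -0.  521.8] [526.4 530.9 525.5 523.  522.4 521.7 521.7 523.2 526.4 524.  524.9 526.2] [52.  62.8 47.9 52.7 50.3 51.4 52.1 58.3 67.6 49.7 62.2 49.9]
miny lip [np.float64(-232.8923791266818), np.float64(-232.6390685185896), np.float64(-232.92150880342683), np.float64(-232.95326107054603), np.float64(-232.7899672519832)]
```

Call:
send_rows --targets '[[[0,0,-0.0285,0.062,0.149,-0.04,1],[0,0,-0.0285,0.062,0.149,-0.04,1],[0,0,-0.0285,0.062,0.149,-0.04,1],[0,0,-0.0285,0.062,0.149,-0.04,1],[0,0,-0.0285,0.062,0.149,-0.04,1],[0,0,-0.0285,0.062,0.149,-0.04,1],[0,0,-0.0285,0.062,0.149,-0.04,1],[0,0,-0.0285,0.062,0.149,-0.04,1],[0,0,0,0.19,0.02,0,1],[0,0,0,0.19,0.02,0,1],[0,0,0,0.19,0.02,0,1],[0,0,0,0,0,0,1]]]' --grip_force 20

```text
time_s: 2.7
ee_pos: [418.9, -288.2, 150.1]
ee_rot: [179.9, -0.2, 0.2]
force: [-0.1, 0.0, -0.3]
gripper_width: 0.7
gripper_force: 0.0
```

Call:
send_rows --targets '[[[0,0,0,0.185,0.035,0,1],[0,0,0,0.185,0.035,0,1],[0,0,0,0.185,0.035,0,1],[0,0,0,0,0,-0.15,1],[0,0,0,0,0,-0.15,1],[0,0,0,0,0,-0.15,1],[0,0,0,0,0,-0.15,1],[0,0,0,0,0,-0.05,1],[0,0,0,0,0,-0.04,1],[0,0,0,0,0,0,1],[0,0,0,0,0,0,1]]]'

```text
time_s: 3.8
ee_pos: [526.3, -267.8, 13.2]
ee_rot: [179.9, -0.1, -0.0]
force: [-0.5, -0.5, 0.6]
gripper_width: 0.2
gripper_force: 0.0
```

Call:
send_rows --targets '[[[0,0,0,0.018,0.02,-0.025,1],[0,0,0,0,0.02,0,1],[0,0,0,0,0.02,0,1],[0,0,0,0,0.02,0,1],[0,0,0,0,0.02,0,1],[0,0,0,0,0.02,0,1],[0,0,0,0,0.02,0,1],[0,0,0,0,0.02,0,1],[0,0,0,0,0,0,1]]]'

```text
time_s: 4.7
ee_pos: [529.1, -234.6, 7.0]
ee_rot: [-180.0, 0.0, 0.0]
force: [-0.4, -0.1, 0.2]
gripper_width: 0.6
gripper_force: 0.0
```

```bash
python3 - <<'E'
from h import *
np.set_printoptions(precision=1,suppress=True)
print(env.state()["force"])
im,d=optics.grab_frame("top")
for n,z in dict(wedge_tip=0,wedge_heel=12,wedge=0).items():
    for r in optics.place_of("top",n)[:1]: print(n,r["conf"],r["at"],onz("top",r["at"],z))
cv2.imwrite("pics/d.png",cv2.cvtColor(cv2.resize(im[190:260,190:370],None,fx=4.4,fy=4.4,interpolation=2),cv2.COLOR_RGB2BGR))
E
```

```text
[-0.4 -0.1  0.2]
wedge_tip 0.85 [289.9, 230.1] [522.8 -90.8   0. ]
```

View pics/d.png

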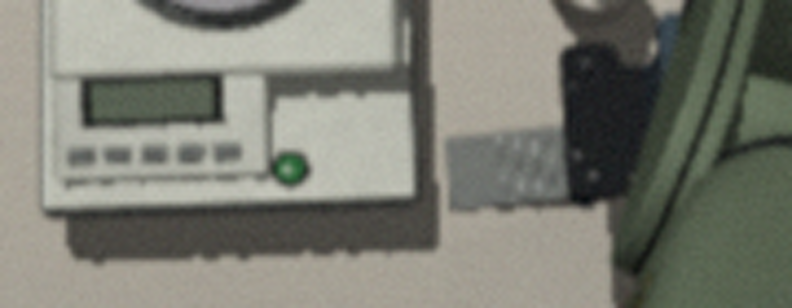

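Call:
send_rows --targets '[[[0,0,0,0.003,0.02,0,1],[0,0,0,0.003,0.02,0,1],[0,0,0,0.003,0.02,0,1],[0,0,0,0.003,0.02,0,1],[0,0,0,0.003,0.02,0,1],[0,0,0,0.003,0.02,0,1],[0,0,0,0.003,0.02,0,1],[0,0,0,0.003,0.02,0,1],[0,0,0,0,0.02,0,1]]]'

```text
time_s: 5.8
ee_pos: [534.1, -198.9, 7.0]
ee_rot: [180.0, -0.0, -0.0]
force: [0.3, -0.3, -0.3]
gripper_width: 0.7
gripper_force: 0.3
```

```bash
python3 - <<'E'
from h import *
np.set_printoptions(precision=1,suppress=True)
print(env.state()["force"])
im,d=optics.grab_frame("top")
for n,z in dict(wedge_tip=0,corner=44).items():
    for r in optics.place_of("top",n)[:1]: print(n,r["conf"],r["at"],onz("top",r["at"],z))
cv2.imwrite("pics/e.png",cv2.cvtColor(cv2.resize(im[190:260,190:370],None,fx=4.4,fy=4.4,interpolation=2),cv2.COLOR_RGB2BGR))
E
```

```text
[ 0.3 -0.3 -0.3]
wedge_tip 0.59 [276.0, 224.7] [537.2 -58.    0. ]
corner 0.88 [274.9, 227.4] [523.2 -54.6  44. ]
```

View pics/e.png

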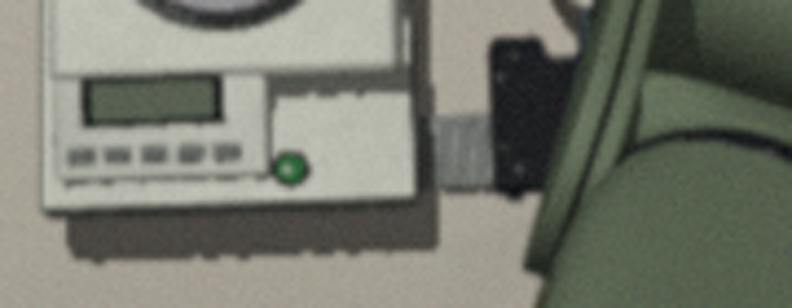

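Call:
send_rows --targets '[[[0,0,0,-0.002,0.015,0,1],[0,0,0,-0.002,0.015,0,1],[0,0,0,-0.002,0.015,0,1],[0,0,0,-0.002,0.015,0,1],[0,0,0,0,0,0,1]]]'

```text
time_s: 6.45
ee_pos: [532.2, -186.7, 7.0]
ee_rot: [-180.0, 0.0, -0.0]
force: [0.2, -0.6, 0.7]
gripper_width: 0.4
gripper_force: 0.0
```

Call:
send_rows --targets '[[[0,0,0,0,0.015,0,1],[0,0,0,0,0.015,0,1],[0,0,0,0,0,0,1]]]'

```text
time_s: 6.75
ee_pos: [532.3, -180.8, 6.9]
ee_rot: [-180.0, 0.0, -0.0]
force: [0.3, -0.0, -0.8]
gripper_width: 0.1
gripper_force: 0.0
```

Call:
send_rows --targets '[[[0,0,0,0,0.015,0,1],[0,0,0,0,0.015,0,1],[0,0,0,0,0,0,1]]]'

```text
time_s: 7.05
ee_pos: [532.3, -174.7, 7.0]
ee_rot: [-180.0, 0.0, -0.0]
force: [0.1, 0.7, -0.6]
gripper_width: 0.4
gripper_force: 0.0
```

Call:
send_rows --targets '[[[0,0,0,0,0.015,0,1],[0,0,0,0,0.015,0,1],[0,0,0,0,0,0,1]]]'

```text
time_s: 7.35
ee_pos: [532.3, -168.8, 7.0]
ee_rot: [-180.0, 0.0, -0.0]
force: [0.4, -0.3, 0.7]
gripper_width: 0.4
gripper_force: 0.0
```

Call:
send_rows --targets '[[[0,0,0,0,0.015,0,1],[0,0,0,0,0.015,0,1]]]'

```text
time_s: 7.55
ee_pos: [532.4, -163.1, 7.0]
ee_rot: [180.0, -0.0, -0.0]
force: [0.0, -0.8, -0.9]
gripper_width: 0.6
gripper_force: 0.3
```

Call:
send_rows --targets '[[[0,0,0,0,0.01,0,1],[0,0,0,0,0.01,0,1]]]'

```text
time_s: 7.75
ee_pos: [532.4, -159.0, 7.0]
ee_rot: [180.0, 0.0, -0.0]
force: [-0.5, -0.9, -0.0]
gripper_width: 0.4
gripper_force: 0.3
```

Call:
send_rows --targets '[[[0,0,0,0,0.01,0,1],[0,0,0,0,0.01,0,1]]]'

```text
time_s: 7.95
ee_pos: [532.4, -155.0, 7.0]
ee_rot: [180.0, -0.0, -0.0]
force: [0.3, -0.7, -0.3]
gripper_width: 0.3
gripper_force: 0.3
```

Call:
send_rows --targets '[[[0,0,0,0,0.01,0,1],[0,0,0,0,0.01,0,1]]]'

```text
time_s: 8.15
ee_pos: [532.6, -151.6, 7.0]
ee_rot: [179.9, -0.0, 0.0]
force: [0.1, -4.2, -0.8]
gripper_width: 0.7
gripper_force: 2.4
```

Call:
send_rows --targets '[[[0,0,0,0,0.01,0,1],[0,0,0,0,0.01,0,1]]]'

```text
time_s: 8.35
ee_pos: [532.8, -149.0, 7.0]
ee_rot: [179.8, -0.1, 0.1]
force: [-0.8, -9.3, -1.7]
gripper_width: 0.7
gripper_force: 4.5
```

Call:
send_rows --targets '[[[0,0,0,0,0.01,0,1],[0,0,0,0,0.01,0,1]]]'

```text
time_s: 8.55
ee_pos: [532.6, -145.2, 7.0]
ee_rot: [179.8, -0.0, 0.1]
force: [-0.7, -9.0, -1.4]
gripper_width: 0.4
gripper_force: 4.6
```

Call:
send_rows --targets '[[[0,0,0,0,-0.05,0,1],[0,0,0,0,-0.05,0,1],[0,0,0,0,0,0.18,1],[0,0,0,0,0,0.18,1],[0,0,0,0,0,0.18,1],[0,0,0,0,0,0,1]]]'

```text
time_s: 9.15
ee_pos: [535.8, -164.6, 120.1]
ee_rot: [179.8, -0.6, -0.1]
force: [0.6, 0.4, 0.6]
gripper_width: 0.6
gripper_force: 0.0
```

```bash
python3 - <<'E'
from h import *
np.set_printoptions(precision=1,suppress=True)
print(env.state()["force"])
for cam in("top","side"):
    im,d=optics.grab_frame(cam);P=cloud(cam,d).reshape(-1,3)
    q=P[(P[:,1]>-70)&(P[:,1]<110)&(P[:,0]>480)&(P[:,0]<560)&(P[:,2]>38)&(P[:,2]<50)]
    e=[q[(abs(q[:,1]-y)<7),0].min() for y in range(-60,110,14) if (abs(q[:,1]-y)<7).sum()>3]
    r=[P[(abs(P[:,0]-x)<7)&(P[:,1]>-100)&(P[:,1]<-30)&(P[:,2]>38)&(P[:,2]<68),1] for x in range(520,740,14)]
    print(cam,"front",np.median(e),"right",np.median([a.min() for a in r if len(a)>3]))
    if cam=="side":
        for n,z in dict(corner=44,wedge_heel=12).items():
            for r in optics.place_of(cam,n)[:1]: print(n,r["conf"],onz(cam,r["at"],z))
        cv2.imwrite("pics/f.png",cv2.cvtColor(cv2.resize(im[190:330,200:380],None,fx=4.2,fy=4.2,interpolation=2),cv2.COLOR_RGB2BGR))
E
```

```text
[0.6 0.4 0.6]
top front 505.3140161506492 right -74.12322671086216
side front 505.90296100573715 right -76.98778856850899
corner 0.59 [533.3 -37.4  44. ]
wedge_heel 0.81 [ 533.7 -134.6   12. ]
```

View pics/f.png

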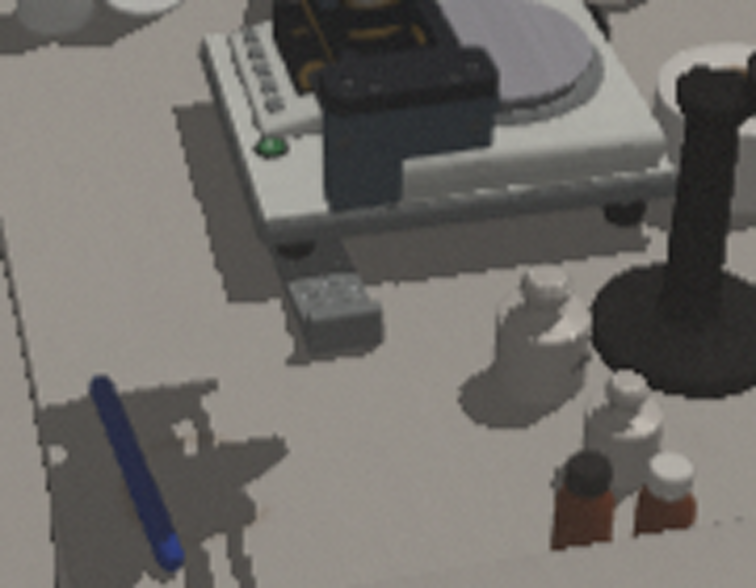

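Call:
send_rows --targets '[[[0,0,0,-0.01,0.19,0,1],[0,0,0,-0.01,0.19,0,1],[0,0,0,-0.01,0.185,0,1],[0,0,0,0,0,-0.15,1],[0,0,0,0,0,-0.15,1],[0,0,0,0,0,-0.03,1],[0,0,0,0,0,0,1]]]'

```text
time_s: 10.05
ee_pos: [525.0, -50.1, 47.3]
ee_rot: [-180.0, 0.3, -0.0]
force: [-0.3, 0.4, 0.8]
gripper_width: 0.7
gripper_force: 0.0
```

Call:
send_rows --targets '[[[0,0,0,0,0,-0.015,1],[0,0,0,0,0,-0.01,1],[0,0,0,0,0,0,1]]]'

```text
time_s: 10.35
ee_pos: [526.8, -50.5, 44.6]
ee_rot: [180.0, -0.1, -0.0]
force: [0.0, -0.6, 0.1]
gripper_width: 0.4
gripper_force: 0.0
```

Call:
send_rows --targets '[[[0,0,0,0,0,-0.005,1],[0,0,0,0,0,0,1]]]'

```text
time_s: 10.55
ee_pos: [526.5, -50.3, 43.3]
ee_rot: [180.0, -0.0, -0.0]
force: [0.4, -0.6, -0.0]
gripper_width: 0.4
gripper_force: 0.0
```

Call:
send_rows --targets '[[[0,0,0,0,0,-0.005,1],[0,0,0,0,0,0,1]]]'

```text
time_s: 10.75
ee_pos: [526.6, -50.2, 42.3]
ee_rot: [180.0, -0.0, -0.0]
force: [-0.2, 0.4, 2.8]
gripper_width: 0.3
gripper_force: 1.2
```

Call:
send_rows --targets '[[[0,0,0,0,0,-0.005,1],[0,0,0,0,0,0,1]]]'

```text
time_s: 10.95
ee_pos: [526.6, -50.3, 42.2]
ee_rot: [180.0, -0.0, -0.0]
force: [-2.8, -0.5, 9.3]
gripper_width: 0.8
gripper_force: 4.9
```

Call:
send_rows --targets '[[[0,0,0,0,0,-0.005,1],[0,0,0,0,0,0,1]]]'

```text
time_s: 11.15
ee_pos: [526.6, -50.3, 42.2]
ee_rot: [180.0, -0.1, -0.0]
force: [-4.3, 0.6, 17.2]
gripper_width: 0.5
gripper_force: 8.3
```

Call:
send_rows --targets '[[[0,0,0,0,0,0.004,1],[0,0,0,0,0,0,1],[0,0,0,0,0,0,1]]]'

```text
time_s: 11.45
ee_pos: [526.6, -50.3, 42.2]
ee_rot: [180.0, -0.1, -0.0]
force: [-2.4, -0.5, 11.5]
gripper_width: 0.2
gripper_force: 5.5
```

Call:
send_rows --targets '[[[0,0,0,0,0,0.02,1],[0,0,0,0,0,0.1,1],[0,0,0,0,0,0.2,1],[0,0,0,-0.05,-0.1,0.2,1],[0,0,0,-0.1,-0.2,0.1,1],[0,0,0,-0.15,-0.2,0,1],[0,0,0,-0.15,-0.2,0,1],[0,0,0,-0.15,-0.2,0,1],[0,0,0,0,-0.2,0,1],[0,0,0,0,0,0,1],[0,0,0,0,0,0,1]]]'

```text
time_s: 12.55
ee_pos: [406.1, -270.5, 164.5]
ee_rot: [-180.0, 0.0, -0.1]
force: [-0.4, 0.8, -0.5]
gripper_width: 0.1
gripper_force: 0.0
```

```bash
python3 - <<'E'
from h import *
np.set_printoptions(precision=4,suppress=True)
print(env.state()["force"],env.state()["ee_pos"])
for cam in("top","side"):
  old=np.load(f"{cam}.npz")["d"]
  im,d=optics.grab_frame(cam)
  for tag,dd in(("old",old),("new",d)):
    P=cloud(cam,dd).reshape(-1,3)
    a=P[(P[:,0]>585)&(P[:,0]<735)&(P[:,1]>-65)&(P[:,1]<110)&(abs(P[:,2]-64.5)<4)]
    t=P[(P[:,0]>420)&(P[:,0]<490)&(P[:,1]>-100)&(P[:,1]<150)&(abs(P[:,2])<6)]
    A=np.c_[a[:,:2],np.ones(len(a))];print(cam,tag,"tilt",np.linalg.lstsq(A,a[:,2],rcond=None)[0][:2],len(a))
    c=P[(abs(P[:,0]-532)<20)&(abs(P[:,1]+50)<18)&(abs(P[:,2]-44)<8)];print("  corner z",c[:,2].mean(),"table",t[:,2].mean())
    e=[P[(abs(P[:,1]-y)<7)&(P[:,0]>480)&(P[:,0]<560)&(P[:,2]>38)&(P[:,2]<50),0].min() for y in range(-46,100,14)]
    r=[P[(abs(P[:,0]-x)<7)&(P[:,1]>-100)&(P[:,1]<-30)&(P[:,2]>38)&(P[:,2]<68),1].min() for x in range(520,730,14)]
    print("  front",np.median(e),"right",np.median(r))
  for n,z in dict(foot=0,corner=44,wedge_heel=12,wedge=0).items():
    for r in optics.place_of(cam,n)[:1]: print("  ",n,r["conf"],onz(cam,r["at"],z))
  cv2.imwrite(f"pics/g_{cam}.png",cv2.cvtColor(cv2.resize(im[190:330,200:380],None,fx=4.2,fy=4.2,interpolation=2),cv2.COLOR_RGB2BGR))
E
```

```text
[-0.42    0.8137 -0.5071] [ 406.0641 -270.5034  164.5021]
top old tilt [-0.0031 -0.0006] 2459
  corner z 44.01898667627296 table -0.3536453984867051
  front 504.56545018476737 right -77.23275196935616
top new tilt [-0.0007  0.0004] 2475
  corner z 43.775682912011675 table -0.46082445543259587
  front 505.8439919374678 right -74.21968685562013
   corner 0.6 [525.3236 -54.921   44.    ]
   wedge_heel 0.82 [ 537.7449 -138.7144   12.    ]
   wedge 0.68 [536.367  -66.6697   0.    ]
side old tilt [0.001  0.0012] 1121
  corner z 45.41470110383528 table 1.133207381166293
  front 505.60364204254597 right -79.96230671113524
side new tilt [0.001  0.0027] 1163
  corner z 45.2333866098765 table 1.128696254492334
  front 511.4900339494161 right -76.28934420126944
   foot 0.89 [522.0357 -45.9254   0.    ]
   corner 0.86 [530.8253 -34.7115  44.    ]
   wedge_heel 0.67 [ 542.8254 -123.0187   12.    ]
   wedge 0.55 [537.9579 -68.9236   0.    ]
```

View pics/g_side.png

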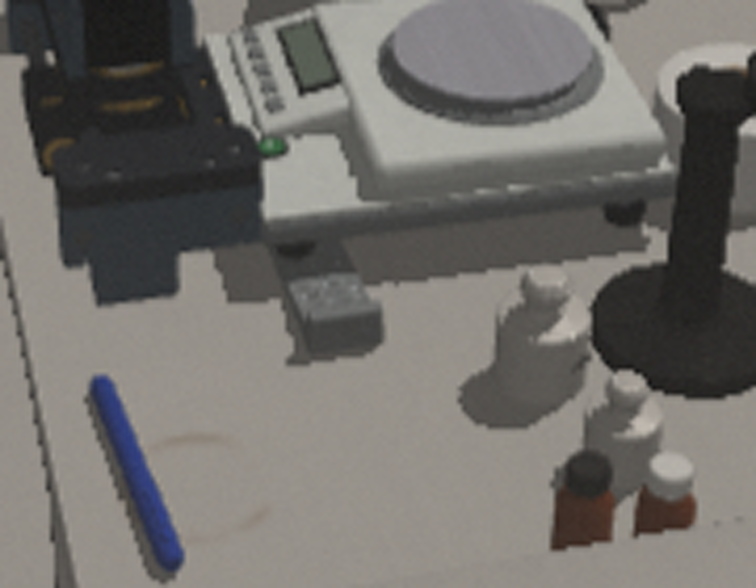

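```bash
python3 -c "
from workcell import env
print(env.job_done())"
```

```text
the job is handed in; nothing more can be done
None
```

The wedge is snug under the front right foot, and pressing the corner with about 11–17 N produced no dip. The balance measured level and about 3 mm from its start, the arm is clear, and the job is handed in; no pass/fail result came back.

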